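Index the clock out from the loupe and snap its back on

ROBOT

A 6-joint arm with a two-finger parallel gripper is mounted at the origin on the work surface. World frame = base frame: x ahead of the robot, y to its left, z up, the work surface at z = 0. Lengths are in m, angles in degrees, forces in N, time in s.
With the tool pointing down it reaches from about 0.2 to 0.875 m from the base axis. Payload 3.4 kg.
Tool frame: the origin (TCP) lies on the centre line of the jaws, within the pads' length; the fingertips stand 14 mm ahead of it and the grasp point (between the pads) lies 5 mm behind it; z points along the fingers, y is the direction in which the jaws open and shut (so a half turn about z gives the same grasp; the last joint's range is limited). The gripper opens to 94 mm and grips with 3 to 60 N. Pads are 16 mm wide; open, the fingers measure 119 mm over their backs; the gripper's body (75 mm by 177 mm) begins 78 mm behind the grasp point.
Start: joints at [62.567, 15.808, 86.224, -0, 77.962, -6.933], TCP at [0.201, 0.539, 0.219] pointing down, gripper open.
Joint ranges: [-165.64, 165.64], [-43.16, 119.46], [12.63, 154.43], [-67.54, 247.53], [6.08, 155.33], [-154.97, 154.97]. Speed limits (degrees/s): [147.25, 147.25, 180, 180, 180, 180].

INTERFACE

Orientations are given as [roll, pitch, yaw] about the fixed x, y, z axes, in that order (R = Rz(yaw) Ry(pitch) Rx(roll)).
In Python, from cell import arm gives the robot as it stands. The module is installed in compiled form; this text tells all that it offers.
- The arm moves only by the tool carry_out, never from a script. Its argument "series" is one flat list of numbers, 7 for each row, row after row: the shift along the tool's x, y, z in m, then the turn, a rotation vector about the tool's x, y, z in degrees, then the finger opening in m, from 0 to 0.094. In form: [x, y, z, rx, ry, rz, hand, x, y, z, rx, ry, rz, hand, ...]. A call has 1 to 12 rows; each row is the pose to reach, as a shift and turn from the pose commanded when the call began, along the tool's axes at that moment; what a row does not reach only later rows make up. A row lasts 1/8 s, in which the tool goes at most 62.5 mm and 10.7 degrees, less where a joint would pass 70% of its speed; a pose out of reach is approached as far as the arm can. A call with a gripper value outside its range is refused whole. The fingers move at their own pace and stop on an object; "force" is the grip in N (left out, the last holds). Time passes only in rows, so rows that repeat a pose let the fingers close. It gives the time, the measured TCP pose, the force and the opening at its end, in the units of the state.
- arm.observe(): the state, without advancing time (a new reading comes with each control period).
- arm.grab_frame(name): name is "scene" or "top" or "wrist"; returns a dict with "img" (420x560x3 uint8, red, green, blue), "z_map" (420x560 float32, m along the optical axis (not along the pixel's ray), 0 where there is no reading), "fx", "fy", "cx", "cy" (pixels), "rvec" (rotation vector, rad) and "tvec" (3), from world to camera coordinates, as OpenCV has them. Camera axes: x right, y down, z forward; pixel columns grow to the right and rows downward; lengths in m; the calibration is good to about 2 mm. A picture is of the moment at which its call begins.
- arm.finish_job(): hands the job in, once; it reports no verdict.
Trained networks look in a picture, given as the dict that the camera call returned (one of the last four; its "shot" number tells which), for a name from the list of things; names that differ only in an ending like _2 or _b are one class to them, and where a whole thing is asked for, a point or a joint stands for the part that bears it (a point fixed in the world has none). Each returns a list of dicts, best first, with "confidence" (0 to 1); they miss things now and then, are a little off and sometimes report something else, mostly with a low value. They report only what shows in the picture. A call takes as long as a camera call.
- arm.masks_of(picture, query): "mask" (420x560 bool, what is visible of it) and "uv" ([column, row] in pixels, amid what is visible of it).
The state is a dict: "clock": time; "joint_positions": joint angles; "joint_velocities": joint speeds; "joint_torque": joint torques, N m; "ee_pos": TCP position; "tcp_rot": TCP orientation; "ft_force": force on the tool from outside, world axes, zero at the start; "ft_torque": the same for the moment, N m; "width": opening from 0.0 (shut) to 1.0 (fully open).
Only numpy, scipy, OpenCV 4.12 (cv2) and the standard library are available. Lean on these libraries where they do the work, as an engineer would, in place of code of your own. Each camera call takes 0.05 s, during which the arm holds its last target.

TASK

The open clock on the dividing slide has been checked under the loupe: pull up the red index knob, slide the carriage one notch to the left, out from under the loupe, and let the knob go so that its pin drops fully into that notch. Then lay the yellow back cover squarely over the clock and press its corners down until all four have snapped fully home. Leave the other things on the bench where they are.

Things in the scene. Friction and masses are not known exactly. Their poses are not given: they have to be found in the camera images.
- carriage (a joint): Position (m) of the aluminium carriage on the dark steel slide. 0 = right-hand notch, clock under the loupe; grows as it slides towards the slide's +y (left as seen from the robot). Notches at 0, 0.090, 0.180; end stops just beyond the outer two. Friction about 2 N. With the index pin down it has only 1.5 mm of play either way.
- index_knob (a joint): Lift (m) of the red spring index knob, upright on the carriage: 0 = pin fully down in a notch, 0.015 = pulled straight up to its stop; the pin is clear of the notch above 0.010. The spring pulls it down with 5 N at rest, 9 N at full lift. Let go between notches, the pin rides on the bar and drops in at the next notch it meets.
- knob_grip (a point): Centre of the red knurled knob's barrel, upright, 24 mm diameter, 24 mm tall (12 mm up and down from here). With the knob down, a flat aluminium arm lies 24 mm below this point; an 18 mm brass bush stands 10 mm up from that arm round the stem. Moves with carriage and lift. Axes as index_slide. The loupe's rim stays 57 mm or more away, to +x.
- index_slide: Fixed dividing slide, dark steel base 220 x 300 x 12 mm, origin on the bench; y along the carriage's travel, x across it, away from the robot; yaw varies. Notched bar under the knob at x = -70 mm. Black-rimmed loupe (66 mm diameter, from 66 to 76 mm above the bench) over x = 20, y = -90 mm, on a post at x = 105, y = -90 mm (top 76 mm).
- clock_seat (a point): Centre of the top face of the open black clock (70 mm in x, 56 mm in y, top 42 mm above the bench, edges chamfered), fixed on the carriage. Axes as index_slide; moves with the carriage. The knob stands 90 mm from it towards -x. On each of its two x sides two sprung steel balls poke out 3.5 mm, 20 mm either side of the middle: the cover's catches.
- cover: The clock's loose back cover, straw-yellow plastic, 84 mm (x) by 64 mm (y), about 60 g, right way up; origin under its middle. Skirts 16 mm deep, then a 4 mm plate (top at 20 mm), then a ridge. Fits over the clock with its x along clock_seat's x, either way round, 1 mm clearance. Laid on, it rests on the catches 11 mm high; home, its origin is 16 mm below clock_seat.
- cover_ridge (a point): Centre of the grip ridge on the cover: 14 mm wide (cover x), 30 mm long (cover y), 18 mm tall, upright on the middle of the plate. This point is 29 mm above the cover's underside and 9 mm above the plate's top. Axes as cover.
- cover_corner_a (a point): Point on the cover's top face at the corner with cover +x +y, 30 mm and 22 mm from the middle: where to press. Fully home it stands 4 mm above clock_seat, unclipped about 15 mm; 6 to 12 N straight down here snaps it home.
- cover_corner_b (a point): Point on the cover's top face at the corner with cover +x -y, 30 mm and 22 mm from the middle: where to press. Fully home it stands 4 mm above clock_seat, unclipped about 15 mm; 6 to 12 N straight down here snaps it home.
- cover_corner_c (a point): Point on the cover's top face at the corner with cover -x +y, 30 mm and 22 mm from the middle: where to press. Fully home it stands 4 mm above clock_seat, unclipped about 15 mm; 6 to 12 N straight down here snaps it home.
- cover_corner_d (a point): Point on the cover's top face at the corner with cover -x -y, 30 mm and 22 mm from the middle: where to press. Fully home it stands 4 mm above clock_seat, unclipped about 15 mm; 6 to 12 N straight down here snaps it home.
- jar: Small amber jar with brass cap, 48 mm diameter, 45 mm tall, origin under its middle. Bystander.
- tin: Flat round dark tin, 66 mm diameter, 24 mm tall, origin under its middle. Bystander.
- screwdriver: Blue-handled screwdriver lying down, 130 mm long along its x. Bystander.
- tweezers: Steel tweezers lying down, 120 mm long along their x. Bystander.
- oil_cup: Small black cup, 44 mm diameter, 35 mm tall, origin under its middle. Bystander.

How it is judged:
By the outcome, as a careful person would: the job done as asked, in the order asked, and still so for the second after the job is handed in, with the robot touching nothing.
It also fails if it takes over 72 s, if anything falls off the work surface, if the arm or the gripper's body presses on something with over 40 N, if the wrist force passes 120 N, or if a joint passes its speed limit or range.

## Working session

There is one attempt and no reset: what is moved stays moved. The work goes in short steps, Python scripts to look and compute and a tool call to move; the robot and the scene stay as the last step left them, time stands still between calls to the robot, and variables do not carry over. Pictures are saved under pics/ and viewed, and the job is handed in when it is done.

Besides the shell and the picture viewer there is one more tool, called after "Emit:" as name(argument=value, ...), one argument or row to a line, values as JSON. carry_out: Moves the arm, as the interface text tells. Its arguments: {"type":"object","properties":{"series":{"type":"array"},"force":{"type":"number"}},"required":["series"]}

```bash
mkdir -p pics
cat > h.py <<'E'
import numpy as np, cv2
from cell import arm
from scipy.spatial.transform import Rotation as R
def shot(cam,fn=None):
    p=arm.grab_frame(cam)
    if fn: cv2.imwrite('pics/'+fn+'.png',p['img'][:,:,::-1])
    return p
def cloud(p):
    z=p['z_map'];v,u=np.indices(z.shape)
    pc=np.stack([(u-p['cx'])/p['fx']*z,(v-p['cy'])/p['fy']*z,z],-1)
    Rm=cv2.Rodrigues(np.array(p['rvec'],float))[0]
    return (pc-np.array(p['tvec']).ravel())@Rm
def proj(p,X):
    return cv2.projectPoints(np.array(X,float).reshape(-1,1,3),np.array(p['rvec'],float),np.array(p['tvec'],float),np.array([[p['fx'],0,p['cx']],[0,p['fy'],p['cy']],[0,0,1.]]),None)[0].reshape(-1,2)
def st():
    s=arm.observe(); print({k:np.round(s[k],4).tolist() for k in ('clock','ee_pos','tcp_rot','ft_force','width','joint_positions')}); return s
E
python3 - <<'E'
from h import *
st()
for c in ('scene','top'):
    p=shot(c,c+'0'); W=cloud(p)
    for q in ('cover','index_knob','index_slide','carriage','cover_ridge','jar','tin','screwdriver','tweezers','oil_cup'):
        try:
            for m in arm.masks_of(p,q)[:2]:
                k=m['mask']&(p['z_map']>0); P=W[k]
                print(c,q,round(m['confidence'],2),np.round(m['uv']).tolist(),k.sum(),np.round(np.median(P,0),4).tolist(),np.round(np.percentile(P[:,2],[5,95]),3).tolist())
        except Exception as e: print(q,e)
E
```

```text
{'clock': 0.0, 'ee_pos': [0.2011, 0.5381, 0.2187], 'tcp_rot': [-179.9031, -0.012, 159.5017], 'ft_force': [0.1248, 0.8553, 0.4829], 'width': 0.9992, 'joint_positions': [62.5692, 15.8447, 86.2927, 0.0003, 77.9601, -6.9326]}
scene cover 0.69 [170.0, 274.0] 1276 [0.4385, -0.2242, 0.0194] [0.005, 0.036]
scene cover 0.41 [242.0, 400.0] 302 [0.7071, -0.3535, 0.0034] [-0.001, 0.007]
scene index_slide 0.94 [313.0, 207.0] 10079 [0.614, 0.0798, 0.0127] [0.008, 0.073]
scene index_slide 0.66 [265.0, 219.0] 127 [0.548, -0.0122, 0.0676] [0.051, 0.071]
scene carriage 0.9 [287.0, 234.0] 1485 [0.6032, -0.0122, 0.0315] [0.019, 0.067]
scene cover_ridge 0.75 [169.0, 278.0] 1231 [0.4381, -0.2241, 0.0195] [0.01, 0.036]
scene jar 0.79 [147.0, 350.0] 628 [0.5089, -0.3765, 0.0434] [0.01, 0.047]
scene jar 0.4 [299.0, 99.0] 244 [0.4127, 0.3789, 0.0184] [0.008, 0.026]
scene tin 0.57 [228.0, 306.0] 803 [0.5848, -0.2131, 0.0237] [0.012, 0.027]
scene screwdriver 0.62 [242.0, 399.0] 273 [0.7096, -0.3496, 0.0035] [-0.001, 0.007]
scene screwdriver 0.58 [297.0, 96.0] 295 [0.4116, 0.3799, 0.0172] [0.0, 0.025]
scene twee
[... 448 characters left out ...]
, 0.009]
top index_knob 0.6 [292.0, 204.0] 54 [0.5465, -0.0066, 0.069] [0.064, 0.074]
top index_slide 0.97 [248.0, 191.0] 7953 [0.6014, 0.0975, 0.0135] [0.006, 0.072]
top cover_ridge 0.88 [368.0, 249.0] 711 [0.4327, -0.2176, 0.0199] [0.014, 0.035]
top jar 0.7 [424.0, 222.0] 285 [0.5013, -0.3682, 0.042] [0.004, 0.049]
top tin 0.63 [362.0, 196.0] 456 [0.5814, -0.2069, 0.023] [0.007, 0.029]
top screwdriver 0.7 [151.0, 260.0] 269 [0.4077, 0.3838, 0.0215] [0.01, 0.029]
top screwdriver 0.37 [288.0, 194.0] 796 [0.5899, 0.0015, 0.0313] [0.017, 0.068]
top oil_cup 0.74 [361.0, 156.0] 199 [0.6963, -0.2019, 0.0207] [0.002, 0.039]
top oil_cup 0.66 [292.0, 205.0] 85 [0.547, -0.0066, 0.0676] [0.033, 0.073]
```

View pics/scene0.png

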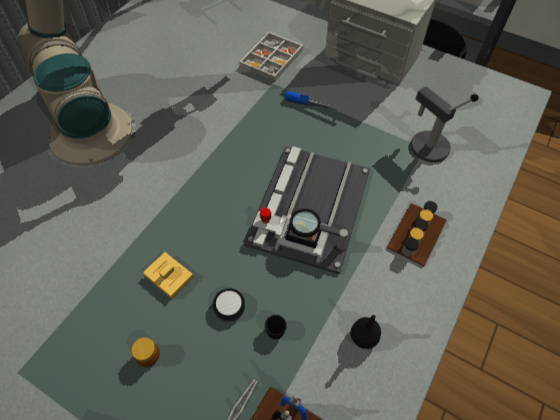

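View pics/top0.png

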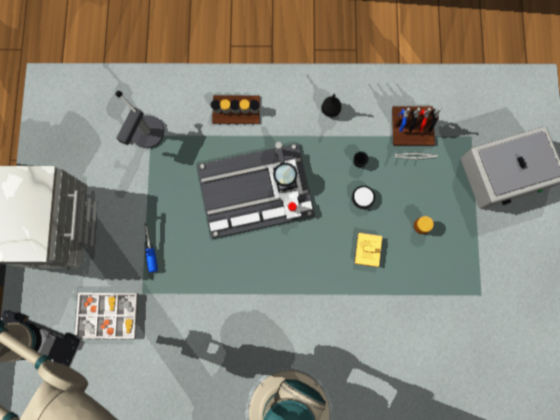

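Run:
```python
from h import *
for c in ('top','scene'):
    p=shot(c); W=cloud(p)
    m=arm.masks_of(p,'index_slide')[0]['mask']; P=W[m&(p['z_map']>0)]
    P=P[(P[:,2]>0.004)&(P[:,2]<.035)]
    r=cv2.minAreaRect(P[:,:2].astype(np.float32)*1000); print(c,'slide',r)
    m=arm.masks_of(p,'cover')[0]['mask']; P=W[m&(p['z_map']>0)]
    Q=P[(P[:,2]>0.015)&(P[:,2]<.026)]
    print('cover plate',cv2.minAreaRect(Q[:,:2].astype(np.float32)*1000), Q.mean(0))
    Q=P[(P[:,2]>0.031)]
    print('ridge',cv2.minAreaRect(Q[:,:2].astype(np.float32)*1000), Q.mean(0),len(Q))
    I=p['img'].astype(int); red=(I[...,0]>130)&(I[...,1]<70)&(I[...,2]<70)&(abs(W[...,0]-.547)<.04)&(abs(W[...,1])<.05)
    Q=W[red&(p['z_map']>0)]; print('red',len(Q),np.median(Q,0),Q.min(0),Q.max(0))
    print('t',p['tvec'],p['fx'])
```

```text
top slide ((606.7705688476562, 99.21343231201172), (223.8078155517578, 300.5555114746094), 12.849394798278809)
cover plate ((434.45697021484375, -218.86141967773438), (64.15283966064453, 84.41433715820312), 82.46041870117188) [ 0.43357511 -0.21785092  0.01974718]
ridge ((434.22479248046875, -218.49594116210938), (28.3017520904541, 14.465127944946289), 88.5849380493164) [ 0.43417335 -0.21883883  0.03682681] 57
red 47 [ 0.54409227 -0.00665815  0.06924326] [ 0.53466356 -0.014923    0.04671511] [0.55422423 0.00156037 0.07548499]
t [0.01612404 0.53769205 1.4230438 ] 534.6591371690521
scene slide ((603.2587890625, 97.96356201171875), (220.2847442626953, 304.2886047363281), 12.60001277923584)
cover plate ((432.51611328125, -220.5104522705078), (65.06491088867188, 87.06937408447266), 81.70667266845703) [ 0.4342484  -0.22176091  0.01947769]
ridge ((433.6400451660156, -220.59963989257812), (30.171663284301758, 14.605530738830566), 80.96363830566406) [ 0.43390375 -0.22110307  0.03645319] 101
red 70 [ 0.54429377 -0.00661735  0.06898845] [ 0.51203374 -0.01810723  0.00873029] [0.55595873 0.03479902 0.07266991]
t [-0.49277032 -0.18385617  1.27092832] 483.73218815487326
```

Emit:
carry_out(
  series=[-0.519,-0.361,-0.03,0,0,-33.2,0.05,-0.519,-0.361,-0.03,0,0,-33.2,0.05,-0.519,-0.361,-0.03,0,0,-33.2,0.05,-0.519,-0.361,-0.03,0,0,-33.2,0.05,-0.519,-0.361,-0.03,0,0,-33.2,0.05,-0.519,-0.361,-0.03,0,0,-33.2,0.05,-0.519,-0.361,-0.03,0,0,-33.2,0.05,-0.519,-0.361,-0.03,0,0,-33.2,0.05,-0.519,-0.361,-0.03,0,0,-33.2,0.05,-0.519,-0.361,-0.03,0,0,-33.2,0.05,-0.519,-0.361,-0.03,0,0,-33.2,0.05,-0.519,-0.361,-0.03,0,0,-33.2,0.05],
)

```text
clock: 2.9
ee_pos: [0.5614, 0.0181, 0.2491]
tcp_rot: [179.9, -0.0, -167.4]
ft_force: [0.3, 0.8, -0.7]
width: 0.533
```

Run:
```python
from h import *
st()
p=shot('wrist','w1'); W=cloud(p)
Rm=cv2.Rodrigues(np.array(p['rvec'],float))[0]; print('cam',-Rm.T@np.array(p['tvec']).ravel(), Rm[2])
for q in ('index_knob','index_slide','carriage','clock_seat','knob_grip'):
    for m in arm.masks_of(p,q)[:2]:
        k=m['mask']&(p['z_map']>0); P=W[k]
        print(q,round(m['confidence'],2),np.round(m['uv']).tolist(),k.sum(),np.round(np.median(P,0),4).tolist(),np.round(P.min(0),3),np.round(P.max(0),3))
```

```text
{'clock': 2.9, 'ee_pos': [0.5614, 0.0181, 0.2491], 'tcp_rot': [179.9437, -0.0415, -167.4301], 'ft_force': [0.3292, 0.7763, -0.6576], 'width': 0.5334, 'joint_positions': [-5.2837, 13.8198, 84.8078, 0.0414, 81.4292, -107.8598]}
cam [0.49746411 0.00492751 0.41425535] [ 0.22096763  0.04962861 -0.97401761]
index_knob 0.36 [103.0, 37.0] 4993 [0.4365, -0.21, 0.0202] [ 0.388 -0.268 -0.001] [ 0.48 -0.18  0.04]
index_slide 0.95 [319.0, 207.0] 28012 [0.5721, 0.082, 0.0128] [ 0.465 -0.067 -0.001] [0.724 0.258 0.336]
carriage 0.9 [266.0, 206.0] 3701 [0.5845, 0.0017, 0.0338] [ 0.519 -0.034  0.01 ] [0.689 0.062 0.236]
clock_seat 0.63 [263.0, 206.0] 3588 [0.584, 0.001, 0.0339] [ 0.52  -0.033  0.012] [0.689 0.062 0.236]
knob_grip 0.9 [264.0, 178.0] 383 [0.5454, -0.0053, 0.0697] [ 0.534 -0.017  0.048] [0.558 0.006 0.072]
```

View pics/w1.png

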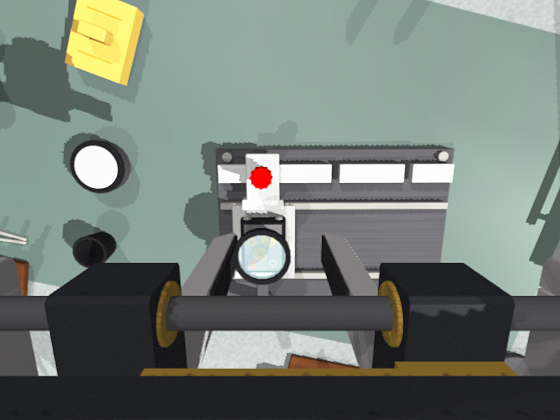

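Run:
```python
from h import *
p=shot('wrist'); W=cloud(p); I=p['img'].astype(int)
red=(I[...,0]>1.8*I[...,1])&(I[...,0]>1.8*I[...,2])&(I[...,0]>60)&(abs(W[...,0]-.547)<.05)&(abs(W[...,1])<.05)&(W[...,2]>.04)
P=W[red]; T=P[P[:,2]>np.percentile(P[:,2],95)-.006]
print('red',len(P),'top z',np.percentile(P[:,2],[5,50,95]),'top circ',cv2.minEnclosingCircle(T[:,:2].astype(np.float32)*1000),T.mean(0))
# yellow cover
yel=(I[...,0]>1.5*I[...,2])&(I[...,1]>1.3*I[...,2])&(W[...,1]<-.15)
P=W[yel]
for lo,hi in ((.015,.025),(.031,.045)):
    Q=P[(P[:,2]>lo)&(P[:,2]<hi)]; print(len(Q),cv2.minAreaRect(Q[:,:2].astype(np.float32)*1000))
# black base extents in slide frame
a=np.radians(12.7); ex=np.array([np.cos(a),np.sin(a)]);ey=np.array([-ex[1],ex[0]])
m=arm.masks_of(p,'index_slide')[0]['mask']; P=W[m]; P=P[(P[:,2]>.008)&(P[:,2]<.03)]
print(cv2.minAreaRect(P[:,:2].astype(np.float32)*1000))
# bright vs height slices along line through clock: print profile in slide x at y of knob
K=np.array([.545,-.006])
d=W[...,:2]-K; sx=d@ex; sy=d@ey
for lo,hi in ((.036,.046),(.060,.085)):
    k=(W[...,2]>lo)&(W[...,2]<hi)&(sx>-.05)&(sx<.22)&(abs(sy)<.08)
    print(lo,k.sum(),np.percentile(sx[k],[1,5,50,95,99]).round(4),np.percentile(sy[k],[1,5,50,95,99]).round(4))
```

```text
red 383 top z [0.06294192 0.06976492 0.07115842] top circ ((546.0927734375, -5.711465358734131), 12.236061096191406) [ 0.54589806 -0.00527017  0.06978936]
3977 ((434.00665283203125, -217.83901977539062), (65.67372131347656, 84.32707977294922), 81.91166687011719)
430 ((434.1228332519531, -217.54446411132812), (30.389453887939453, 14.098689079284668), 82.2398910522461)
((595.9573974609375, 98.01322937011719), (201.6327362060547, 299.963623046875), 12.800359725952148)
0.036 549 [0.0546 0.0568 0.0622 0.0732 0.0779] [-0.0268 -0.0246  0.0037  0.027   0.0283]
0.06 2933 [-0.0079 -0.0014  0.088   0.1235  0.1362] [-0.0239 -0.0205  0.0016  0.0269  0.0314]
```

Emit:
carry_out(
  series=[0.02,-0.02,0.03,0,0,0,0.045,0.02,-0.02,0.08,0,0,0,0.045,0.02,-0.02,0.12,0,0,0,0.045,0.02,-0.02,0.15,0,0,0,0.045,0.02,-0.02,0.15,0,0,0,0.045,0.02,-0.02,0.15,0,0,0,0.045],
)

```text
clock: 4.05
ee_pos: [0.5469, -0.005, 0.1007]
tcp_rot: [-180.0, 0.1, -167.3]
ft_force: [0.6, 0.1, -0.8]
width: 0.48
```

Run:
```python
from h import *
s=st()
p=shot('wrist','w2'); W=cloud(p); I=p['img'].astype(int)
red=(I[...,0]>1.8*I[...,1])&(I[...,0]>1.8*I[...,2])&(I[...,0]>60)&(abs(W[...,0]-.547)<.05)&(abs(W[...,1])<.05)&(W[...,2]>.04)
P=W[red]; T=P[P[:,2]>.064]
print('red',len(P),np.percentile(P[:,2],[5,50,95]),cv2.minEnclosingCircle(T[:,:2].astype(np.float32)*1000),T.mean(0))
```

```text
{'clock': 4.05, 'ee_pos': [0.5469, -0.005, 0.1007], 'tcp_rot': [-179.9632, 0.1156, -167.2737], 'ft_force': [0.6051, 0.0745, -0.8053], 'width': 0.4801, 'joint_positions': [-7.8189, 18.7202, 100.1433, 0.007, 61.0153, -110.5485]}
red 1217 [0.05530457 0.06964637 0.07084417] ((546.6480102539062, -5.471512794494629), 13.032434463500977) [ 0.54542129 -0.00565457  0.06953482]
```

View pics/w2.png

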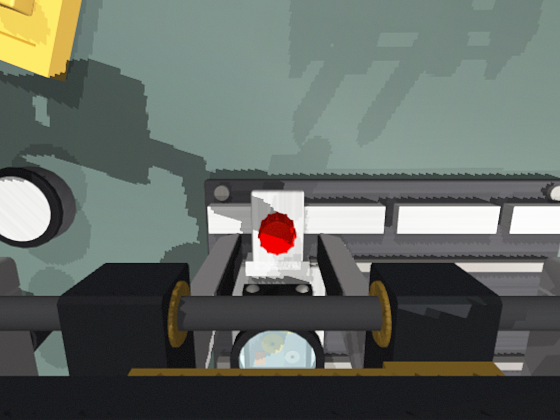

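Emit:
carry_out(
  series=[0.001,0,0.025,0,0,0,0.045,0.001,0,0.0435,0,0,0,0.045,0.001,0,0.0435,0,0,0,0.045,0.001,0,0.0435,0,0,0,0.0,0.001,0,0.0435,0,0,0,0.0,0.001,0,0.0435,0,0,0,0.0,0.001,0,0.0435,0,0,0,0.0,0.001,0,0.0435,0,0,0,0.0],
  force=40,
)

```text
clock: 5.1
ee_pos: [0.546, -0.0058, 0.0571]
tcp_rot: [-179.9, 0.1, -167.3]
ft_force: [0.4, -0.2, 7.0]
width: 0.249
```

Emit:
carry_out(
  series=[0,0,-0.007,0,0,0,0.0,0,0,-0.0135,0,0,0,0.0,0,0,-0.0135,0,0,0,0.0,0,0,-0.0135,0,0,0,0.0],
)

```text
clock: 5.6
ee_pos: [0.5458, -0.0054, 0.0692]
tcp_rot: [-180.0, 0.1, -167.3]
ft_force: [5.7, -1.5, -7.2]
width: 0.244
```

Run:
```python
from h import *
s=st()
p=shot('wrist','w3'); W=cloud(p); I=p['img'].astype(int)
red=(I[...,0]>1.8*I[...,1])&(I[...,0]>1.8*I[...,2])&(I[...,0]>60)&(abs(W[...,0]-.547)<.05)&(abs(W[...,1])<.05)&(W[...,2]>.04)
P=W[red]
print('red',len(P),np.percentile(P[:,2],[5,50,95]))
```

```text
{'clock': 5.6, 'ee_pos': [0.5458, -0.0054, 0.0692], 'tcp_rot': [-179.9893, 0.0825, -167.3067], 'ft_force': [5.6618, -1.5188, -7.2364], 'width': 0.2438, 'joint_positions': [-7.8847, 20.5695, 102.5723, 0.0226, 56.7772, -110.5904]}
red 1974 [0.06532346 0.08153565 0.08272918]
```

View pics/w3.png

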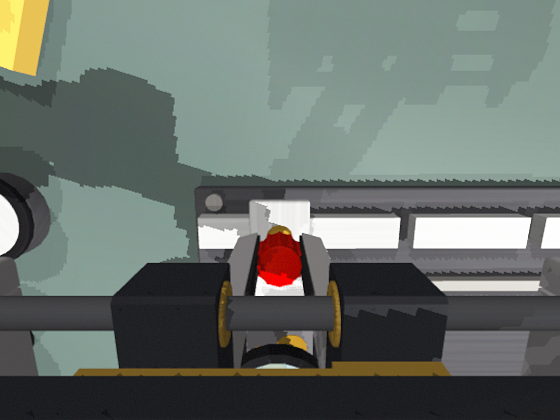

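Emit:
carry_out(
  series=[0,0,-0.001,0,0,0,0.0,0,0.01,-0.001,0,0,0,0.0,0,0.025,-0.001,0,0,0,0.0,0,0.042,-0.001,0,0,0,0.0,0,0.06,-0.001,0,0,0,0.0,0,0.075,-0.001,0,0,0,0.0,0,0.085,-0.001,0,0,0,0.0,0,0.09,-0.001,0,0,0,0.0,0,0.09,-0.001,0,0,0,0.0,0,0.09,-0.001,0,0,0,0.0],
)

```text
clock: 6.9
ee_pos: [0.5257, 0.0832, 0.0701]
tcp_rot: [179.9, 0.1, -167.3]
ft_force: [4.6, 2.1, -8.1]
width: 0.251
```

Run:
```python
from h import *
s=st()
d=(s['ee_pos'][:2]-np.array([.5458,-.0056])) if not isinstance(s['ee_pos'],list) else np.array(s['ee_pos'][:2])-np.array([.5458,-.0056])
a=np.radians(12.7); print('slide frame move',d@[np.cos(a),np.sin(a)],d@[-np.sin(a),np.cos(a)])
p=shot('wrist','w4'); W=cloud(p); I=p['img'].astype(int)
red=(I[...,0]>1.8*I[...,1])&(I[...,0]>1.8*I[...,2])&(I[...,0]>60)&(abs(W[...,0]-.527)<.05)&(abs(W[...,1]-.08)<.05)&(W[...,2]>.04)
P=W[red]
print('red',len(P),np.percentile(P[:,2],[5,50,95]))
```

```text
{'clock': 6.9, 'ee_pos': [0.5257, 0.0832, 0.0701], 'tcp_rot': [179.93, 0.071, -167.3154], 'ft_force': [4.627, 2.0967, -8.0695], 'width': 0.2507, 'joint_positions': [1.4465, 19.5214, 104.169, 0.0992, 56.2536, -101.2932]}
slide frame move -5.3120633367987844e-05 0.09107908227689551
red 1969 [0.06604257 0.08242364 0.08364111]
```

View pics/w4.png

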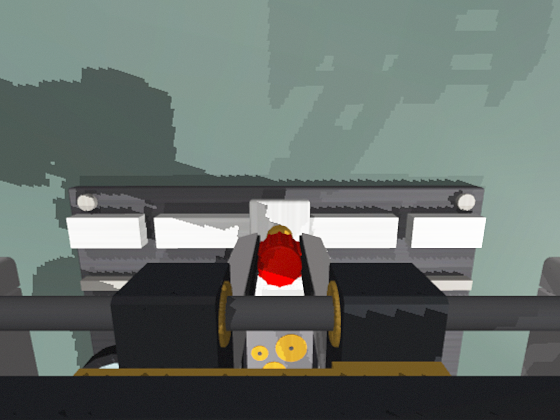

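Emit:
carry_out(
  series=[0,-0.0005,0.004,0,0,0,0.0,0,-0.0005,0.004,0,0,0,0.045,0,-0.0005,0.004,0,0,0,0.045,0,-0.0005,0.004,0,0,0,0.045,0,-0.0005,0.0,0,0,0,0.045],
)

```text
clock: 7.58
ee_pos: [0.5249, 0.0818, 0.0706]
tcp_rot: [180.0, -0.0, -167.3]
ft_force: [0.3, -0.8, -0.5]
width: 0.482
```

Run:
```python
from h import *
s=st()
p=shot('wrist','w5'); W=cloud(p); I=p['img'].astype(int)
red=(I[...,0]>1.8*I[...,1])&(I[...,0]>1.8*I[...,2])&(I[...,0]>60)&(abs(W[...,0]-.527)<.05)&(abs(W[...,1]-.08)<.05)&(W[...,2]>.04)
P=W[red]
T=P[P[:,2]>.064]
print('red',len(P),np.percentile(P[:,2],[5,50,95]),cv2.minEnclosingCircle(T[:,:2].astype(np.float32)*1000))
```

```text
{'clock': 7.575, 'ee_pos': [0.5249, 0.0818, 0.0706], 'tcp_rot': [179.9917, -0.0459, -167.3018], 'ft_force': [0.2693, -0.8323, -0.4541], 'width': 0.4824, 'joint_positions': [1.3531, 19.4645, 104.1744, -0.0011, 56.4078, -101.3445]}
red 1688 [0.05420007 0.06957762 0.07080402] ((526.210205078125, 83.728515625), 13.092347145080566)
```

View pics/w5.png

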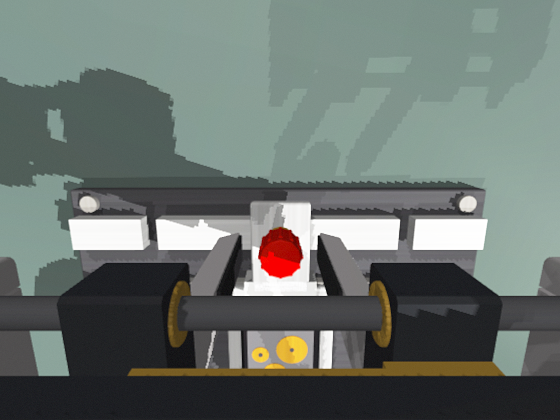

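Emit:
carry_out(
  series=[0,0,-0.05,0,0,0,0.05,0.02,-0.01,-0.1,0,0,0,0.05,0.05,-0.02,-0.15,0,0,0,0.05,0.085,-0.034,-0.2,0,0,0,0.05,0.085,-0.034,-0.2,0,0,0,0.05,0.085,-0.034,-0.2,0,0,0,0.05,0.085,-0.034,-0.2,0,0,0,0.05],
)

```text
clock: 8.5
ee_pos: [0.4495, 0.0304, 0.2688]
tcp_rot: [179.9, -0.2, -167.3]
ft_force: [0.2, 0.1, -0.5]
width: 0.536
```

```bash
cat > m.py <<'E'
from h import *
def meas(fn):
    p=shot('wrist',fn); W=cloud(p); I=p['img'].astype(int)
    red=(I[...,0]>1.8*I[...,1])&(I[...,0]>1.8*I[...,2])&(I[...,0]>60)&(abs(W[...,0]-.527)<.05)&(abs(W[...,1]-.08)<.05)&(W[...,2]>.04)
    P=W[red]; T=P[P[:,2]>.064]
    print('red',len(P),np.percentile(P[:,2],[50,95]),cv2.minEnclosingCircle(T[:,:2].astype(np.float32)*1000))
    k=(W[...,2]>.038)&(W[...,2]<.046)&(np.hypot(W[...,0]-.615,W[...,1]-.103)<.06)
    P=W[k]; print('clock',len(P),cv2.minAreaRect(P[:,:2].astype(np.float32)*1000),np.percentile(P[:,2],[5,50,95]))
    yel=(I[...,0]>1.5*I[...,2])&(I[...,1]>1.3*I[...,2])&(W[...,1]<-.15)&(W[...,0]<.6)
    P=W[yel]
    for lo,hi in ((.015,.025),(.031,.045)):
        Q=P[(P[:,2]>lo)&(P[:,2]<hi)]; 
        if len(Q): print('cover',len(Q),cv2.minAreaRect(Q[:,:2].astype(np.float32)*1000),np.median(Q[:,2]))
    return p,W
E
python3 - <<'E'
from m import *
st(); meas('w6')
E
```

```text
{'clock': 8.5, 'ee_pos': [0.4495, 0.0304, 0.2688], 'tcp_rot': [179.9291, -0.1617, -167.276], 'ft_force': [0.224, 0.1465, -0.5177], 'width': 0.5356, 'joint_positions': [-5.0031, 3.4824, 94.7628, 0.0185, 81.9304, -107.7296]}
red 354 [0.06932259 0.07076789] ((525.0614013671875, 82.87584686279297), 12.25583267211914)
clock 400 ((613.87646484375, 103.92851257324219), (71.39470672607422, 55.24244689941406), 13.34698486328125) [0.03842583 0.04177646 0.04364487]
cover 3165 ((434.14984130859375, -217.89810180664062), (66.322265625, 84.49819946289062), 82.27252960205078) 0.020204830137253816
cover 329 ((433.8123779296875, -217.27415466308594), (31.04372787475586, 14.187681198120117), 81.91825866699219) 0.03784979071188319
```

View pics/w6.png

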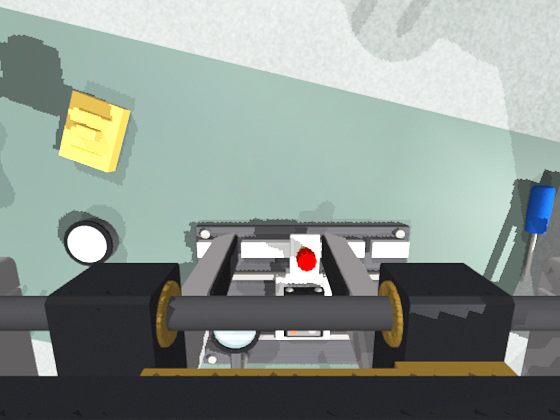

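Emit:
carry_out(
  series=[0.0695,-0.2385,0.119,0,0,110.7,0.05,0.0695,-0.2385,0.119,0,0,110.7,0.05,0.0695,-0.2385,0.119,0,0,110.7,0.05,0.0695,-0.2385,0.119,0,0,110.7,0.05,0.0695,-0.2385,0.119,0,0,110.7,0.05,0.0695,-0.2385,0.119,0,0,110.7,0.05,0.0695,-0.2385,0.119,0,0,110.7,0.05,0.0695,-0.2385,0.119,0,0,110.7,0.05,0.0695,-0.2385,0.119,0,0,110.7,0.05,0.0695,-0.2385,0.119,0,0,110.7,0.05,0.0695,-0.2385,0.119,0,0,110.7,0.05,0.0695,-0.2385,0.119,0,0,110.7,0.05],
)

```text
clock: 10.05
ee_pos: [0.4344, -0.2174, 0.1502]
tcp_rot: [-179.9, -0.1, 82.1]
ft_force: [0.5, 0.7, 0.1]
width: 0.532
```

Run:
```python
from m import *
st(); meas('w7')
```

```text
{'clock': 10.05, 'ee_pos': [0.4344, -0.2174, 0.1502], 'tcp_rot': [-179.87, -0.0742, 82.0734], 'ft_force': [0.503, 0.7429, 0.1355], 'width': 0.5316, 'joint_positions': [-34.8082, 11.2298, 103.0096, 0.0081, 65.9101, -26.885]}Traceback (most recent call last):
  File "<stdin>", line 2, in <module>
  File "m.py", line 6, in meas
    print('red',len(P),np.percentile(P[:,2],[50,95]),cv2.minEnclosingCircle(T[:,:2].astype(np.float32)*1000))
                       ~~~~~~~~~~~~~^^^^^^^^^^^^^^^^
    return _quantile_unchecked(
        a, q, axis, out, overwrite_input, method, keepdims, weights)
    return _ureduce(a,
                    func=_quantile_ureduce_func,
    ...<5 lines>...
                    overwrite_input=overwrite_input,
                    method=method)
    r = func(a, **kwargs)
    result = _quantile(arr,
                       quantiles=q,
    ...<2 lines>...
                       out=out,
                       weights=wgt)
    slices_having_nans = np.isnan(arr[-1, ...])
                                  ~~~^^^^^^^^^
IndexError: index -1 is out of bounds for axis 0 with size 0
```

View pics/w7.png

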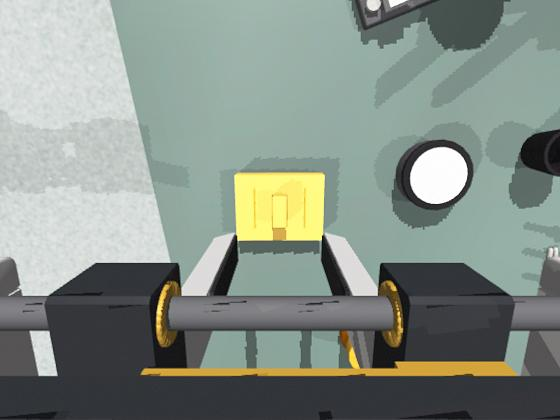

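```bash
sed -i 's/^    print(.red.*$/    if len(T): print("red",len(P),np.percentile(P[:,2],[50,95]),cv2.minEnclosingCircle(T[:,:2].astype(np.float32)*1000))/; s/P=W\[k\]; print(/P=W[k]\n    if len(P)>20: print(/' m.py
python3 - <<'E'
from m import *
meas('w7')
E
```

```text
cover 5226 ((436.9237060546875, -282.46295166015625), (92.48474884033203, 204.73362731933594), 2.1410410404205322) 0.02005888292131314
cover 632 ((455.8184814453125, -295.99017333984375), (23.098230361938477, 192.38919067382812), 15.762240409851074) 0.037941966726992946
```

Emit:
carry_out(
  series=[0,0,0.05,0,0,0,0.035,0,0,0.09,0,0,0,0.035,0,0,0.105,0,0,0,0.035,0,0,0.1135,0,0,0,0.035,0,0,0.1135,0,0,0,0.035,0,0,0.1135,0,0,0,0.0,0,0,0.1135,0,0,0,0.0,0,0,0.1135,0,0,0,0.0,0,0,0.1135,0,0,0,0.0],
  force=20,
)

```text
clock: 11.28
ee_pos: [0.4349, -0.2182, 0.0386]
tcp_rot: [179.9, 0.0, 82.0]
ft_force: [-0.1, -0.9, 4.8]
width: 0.146
```

Emit:
carry_out(
  series=[0,0,-0.02,0,0,0,0.0,0,0,-0.07,0,0,0,0.0,0,0,-0.13,0,0,0,0.0,0.05,0.02,-0.15,0,0,-5,0.0,0.1,0.04,-0.15,0,0,-10,0.0,0.15,0.06,-0.15,0,0,-15,0.0,0.2,0.08,-0.15,0,0,-20.7,0.0,0.25,0.1,-0.15,0,0,-20.7,0.0,0.3,0.12,-0.15,0,0,-20.7,0.0,0.343,0.132,-0.15,0,0,-20.7,0.0,0.343,0.132,-0.15,0,0,-20.7,0.0,0.343,0.132,-0.15,0,0,-20.7,0.0],
)

```text
clock: 12.78
ee_pos: [0.6123, 0.103, 0.1874]
tcp_rot: [-179.9, 0.0, 102.7]
ft_force: [-0.9, -0.1, -1.0]
width: 0.152
```

Run:
```python
from m import *
s=st(); p=shot('wrist','w8'); W=cloud(p); I=p['img'].astype(int)
m=arm.masks_of(p,'cover')
for c in m[:2]:
    P=W[c['mask']&(p['z_map']>0)]; print(c['confidence'],len(P),np.percentile(P[:,2],[1,10,50,90,99]))
    Q=P[abs(P[:,2]-np.median(P[:,2]))<.004]; print(cv2.minAreaRect(Q[:,:2].astype(np.float32)*1000))
p=shot('scene','s8')
p=shot('top','t8');W=cloud(p)
m=arm.masks_of(p,'cover')
for c in m[:2]:
    P=W[c['mask']&(p['z_map']>0)]; print(c['confidence'],len(P),np.percentile(P[:,2],[1,10,50,90,99]),np.median(P,0))
```

```text
{'clock': 12.775, 'ee_pos': [0.6123, 0.103, 0.1874], 'tcp_rot': [-179.9077, 0.0236, 102.7309], 'ft_force': [-0.9184, -0.0596, -0.9847], 'width': 0.1515, 'joint_positions': [3.1588, 20.8452, 83.3065, -0.0398, 75.9355, -9.5624]}
0.57 9247 [0.15105773 0.16765373 0.16888009 0.18615362 0.1875603 ]
((612.6649780273438, 102.92108917236328), (84.18556213378906, 64.08226776123047), 12.742891311645508)
```

View pics/w8.png

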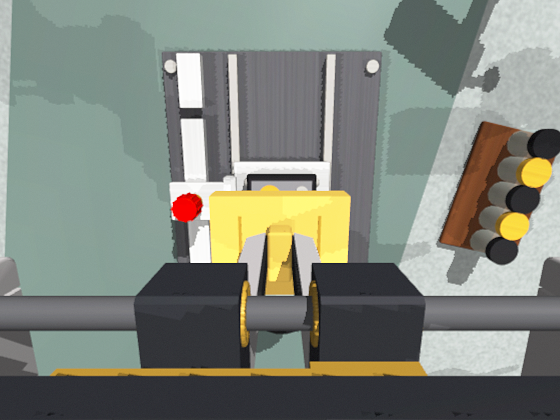

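View pics/s8.png

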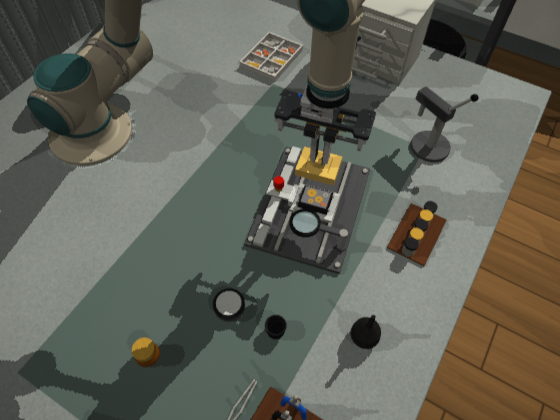

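Run:
```python
from m import *
p=shot('wrist','w9'); W=cloud(p); I=p['img'].astype(int)
a=np.radians(12.75); ex=np.array([np.cos(a),np.sin(a)]);ey=np.array([-ex[1],ex[0]])
red=(I[...,0]>1.8*I[...,1])&(I[...,0]>1.8*I[...,2])&(I[...,0]>60)&(abs(W[...,0]-.527)<.05)&(abs(W[...,1]-.08)<.05)&(W[...,2]>.04)
P=W[red]; T=P[P[:,2]>.066]
(c,r)=cv2.minEnclosingCircle(T[:,:2].astype(np.float32)*1000); print('knob',c,r,'->clock',np.array(c)+90*ex, T.mean(0)[:2]*1000+90*ex)
o=np.array([.6134,.1033]); d=W[...,:2]-o; sx=d@ex; sy=d@ey
k=(W[...,2]>.036)&(W[...,2]<.048)&(abs(sx)<.05)&(abs(sy)<.05)
for lo in np.arange(.008,.036,.004):
    kk=k&(sy>=lo)&(sy<lo+.004)
    if kk.sum()>5: print(round(lo,3),kk.sum(),sx[kk].min().round(4),sx[kk].max().round(4),((sx[kk].min()+sx[kk].max())/2).round(4))
print('sy max',np.percentile(sy[k],[95,99,100]),np.median(W[...,2][k]))
cv2.imwrite('pics/crop.png',cv2.resize(p['img'][150:290,150:420,::-1],None,fx=2.9,fy=2.9,interpolation=cv2.INTER_CUBIC))
```

```text
knob (526.7610473632812, 83.76797485351562) 12.898991584777832 ->clock [614.54185621 103.63074401] [615.11684149 104.32977095]
0.012 276 -0.0332 0.0365 0.0017
0.016 288 -0.0363 0.0385 0.0011
0.02 292 -0.0352 0.0384 0.0016
0.024 297 -0.0329 0.0361 0.0016
sy max [0.02722962 0.02793038 0.02805123] 0.042151300955231515
```

View pics/crop.png

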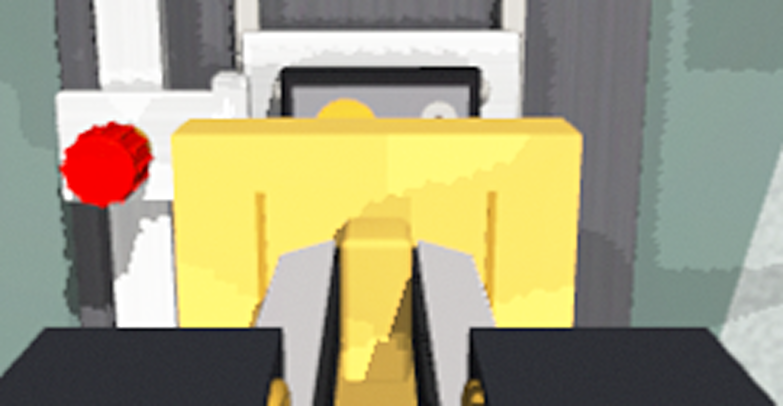

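Emit:
carry_out(
  series=[0.0005,0.0018,0.04,0,0,0,0.0,0.0005,0.0018,0.075,0,0,0,0.0,0.0005,0.0018,0.088,0,0,0,0.0,0.0005,0.0018,0.088,0,0,0,0.0,0.0005,0.0018,0.088,0,0,0,0.0],
)

```text
clock: 13.7
ee_pos: [0.6158, 0.1043, 0.1015]
tcp_rot: [179.8, 0.0, 102.7]
ft_force: [0.4, -0.2, -0.5]
width: 0.149
```

```bash
cat > n.py <<'E'
from m import *
def look(fn):
    st()
    p=shot('wrist',fn); W=cloud(p); I=p['img'].astype(int)
    a=np.radians(12.75); ex=np.array([np.cos(a),np.sin(a)]);ey=np.array([-ex[1],ex[0]])
    o=np.array([.6134,.1033]); d=W[...,:2]-o; sx=d@ex; sy=d@ey
    red=(I[...,0]>1.8*I[...,1])&(I[...,0]>1.8*I[...,2])&(I[...,0]>60)&(abs(W[...,0]-.527)<.05)&(abs(W[...,1]-.08)<.05)&(W[...,2]>.04)
    T=W[red&(W[...,2]>.066)]
    if len(T):
        (c,r)=cv2.minEnclosingCircle(T[:,:2].astype(np.float32)*1000); dd=np.array(c)-1000*o
        print('knob-derived clock in slide mm',dd@ex+90,dd@ey,'r',r)
    k=(W[...,2]>.036)&(W[...,2]<.044)&(abs(sx)<.05)&(abs(sy)<.05)&(I[...,0]<1.4*I[...,2]+10)
    for lo in np.arange(.008,.036,.004):
        kk=k&(sy>=lo)&(sy<lo+.004)
        if kk.sum()>5: print('clk',round(lo,3),kk.sum(),sx[kk].min().round(4),sx[kk].max().round(4),((sx[kk].min()+sx[kk].max())/2).round(4))
    if k.sum(): print('clk sy max',np.percentile(sy[k],[95,99,100]))
    yel=(I[...,0]>1.5*I[...,2])&(I[...,1]>1.3*I[...,2])&(abs(sx)<.06)&(abs(sy)<.06)&(W[...,2]>.05)
    zs=np.median(W[...,2][yel]); print('plate z',zs)
    q=yel&(abs(W[...,2]-zs)<.003)
    Q=W[q]; print('cover rect',cv2.minAreaRect(Q[:,:2].astype(np.float32)*1000),'slide sx range',sx[q].min(),sx[q].max(),'sy',sy[q].min(),sy[q].max())
    return p,W,sx,sy,yel
E
python3 - <<'E'
from n import *
look('w10')
shot('scene','s10')
im=cv2.imread('pics/s10.png')[100:260,220:400]; cv2.imwrite('pics/s10c.png',cv2.resize(im,None,fx=3.5,fy=3.5,interpolation=cv2.INTER_CUBIC))
E
```

```text
{'clock': 13.7, 'ee_pos': [0.6158, 0.1043, 0.1015], 'tcp_rot': [179.8326, 0.0226, 102.6893], 'ft_force': [0.4128, -0.2132, -0.4615], 'width': 0.1485, 'joint_positions': [3.2261, 24.6435, 90.1289, 0.0057, 65.0587, -9.4657]}
knob-derived clock in slide mm 1.3208815919956436 0.2628737692157145 r 13.022300720214844
clk sy max [0.02788233 0.02788236 0.02788237]
plate z 0.08357618766639403
cover rect ((616.3009643554688, 104.07107543945312), (84.43097686767578, 64.32061004638672), 12.799051284790039) slide sx range -0.03921733811822311 0.04519094594903176 sy -0.03205209205017952 0.03230665454294881
```

View pics/w10.png

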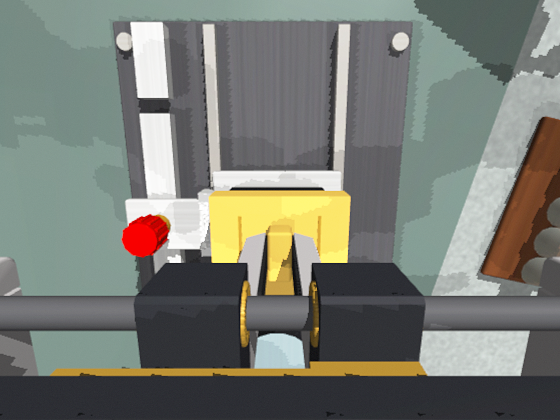

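View pics/s10c.png

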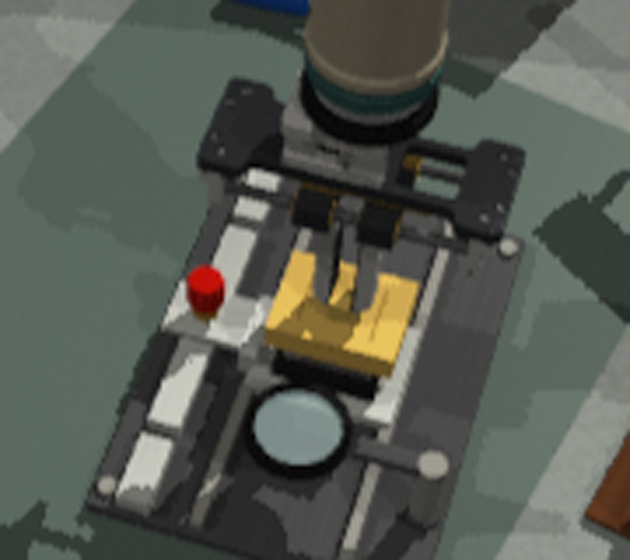

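Emit:
carry_out(
  series=[0,-0.0017,0.005,0,0,0,0.0,0,-0.0017,0.01,0,0,0,0.0,0,-0.0017,0.01,0,0,0,0.0,0,-0.0017,0.01,0,0,0,0.0],
)

```text
clock: 14.3
ee_pos: [0.613, 0.1039, 0.0899]
tcp_rot: [-180.0, -0.0, 102.7]
ft_force: [0.7, -0.1, -0.9]
width: 0.148
```

Run:
```python
from n import *
look('w11');look('w12')
```

```text
{'clock': 14.3, 'ee_pos': [0.613, 0.1039, 0.0899], 'tcp_rot': [-179.994, -0.0048, 102.7033], 'ft_force': [0.6628, -0.0606, -0.9211], 'width': 0.1475, 'joint_positions': [3.2127, 25.1061, 91.2084, 0.0042, 63.6922, -9.4925]}
knob-derived clock in slide mm 1.3944510650302249 0.3379976114866067 r 12.939332962036133
plate z 0.0719407005834298
cover rect ((616.522216796875, 90.06565856933594), (84.29827880859375, 92.52962493896484), 12.927234649658203) slide sx range -0.042085565598220326 0.042220841023440044 sy -0.05988983116256031 0.032654255831182366
{'clock': 14.35, 'ee_pos': [0.613, 0.1039, 0.09], 'tcp_rot': [179.9935, -0.0034, 102.7025], 'ft_force': [-0.2604, -0.6931, -0.5382], 'width': 0.1477, 'joint_positions': [3.211, 25.1, 91.2029, 0.0049, 63.6913, -9.4937]}
knob-derived clock in slide mm 1.5800598628167108 0.48043219650131547 r 13.01051139831543
plate z 0.07205382463799431
cover rect ((613.4154052734375, 103.75188446044922), (84.50459289550781, 64.30477142333984), 12.790850639343262) slide sx range -0.042138767656146735 0.04235622504787218 sy -0.03171065424372747 0.03260344498948957
```

Emit:
carry_out(
  series=[0,0.001,0.0,0,0,0,0.0,0,0.001,0.002,0,0,0,0.0,0,0.001,0.002,0,0,0,0.0,0,0.001,0.002,0,0,0,0.0],
)

```text
clock: 14.9
ee_pos: [0.6139, 0.1041, 0.0879]
tcp_rot: [-180.0, -0.0, 102.7]
ft_force: [-0.4, 0.0, 0.4]
width: 0.146
```

Run:
```python
from n import *
p,W,sx,sy,yel=look('w13')
I=p['img']
# carriage/clock profile: print height along row lines just past cover edge
for s in (.034,.036,.038):
    kk=(abs(sy-s)<.001)&(abs(sx)<.06)
    i=np.argsort(sx[kk]); x=sx[kk][i]; z=W[...,2][kk][i]
    j=np.where(abs(np.diff(z))>.004)[0]; print(s,[(round(x[t]*1000,1),round(z[t]*1000),round(z[t+1]*1000)) for t in j][:10])
cv2.imwrite('pics/w13c.png',cv2.resize(p['img'][150:290,120:400,::-1],None,fx=2.8,fy=2.8,interpolation=cv2.INTER_CUBIC))
```

```text
{'clock': 14.9, 'ee_pos': [0.6139, 0.1041, 0.0879], 'tcp_rot': [-179.996, -0.0057, 102.6982], 'ft_force': [-0.4311, 0.0145, 0.3773], 'width': 0.1461, 'joint_positions': [3.2233, 25.2805, 91.22, 0.0056, 63.5044, -9.4773]}
knob-derived clock in slide mm 1.6928615793204074 0.5154365274593139 r 12.881393432617188
plate z 0.06998471868954076
cover rect ((614.3445434570312, 103.93568420410156), (84.50689697265625, 64.1954345703125), 12.64696979522705) slide sx range -0.041210319655283906 0.043343099290633416 sy -0.03170174846966432 0.03255122326079878
0.034 [(np.float64(-52.8), 13, 19), (np.float64(-29.9), 24, 193), (np.float64(-29.3), 193, 24), (np.float64(-29.2), 25, 194), (np.float64(-29.1), 194, 189), (np.float64(-28.9), 189, 194), (np.float64(-28.8), 195, 190), (np.float64(-28.8), 195, 177), (np.float64(-28.8), 177, 194), (np.float64(-28.7), 194, 181)]
0.036 [(np.float64(-52.8), 12, 18), (np.float64(-29.1), 24, 187), (np.float64(-28.8), 187, 193), (np.float64(-28.8), 193, 186), (np.float64(-28.7), 186, 180), (np.float64(-28.7), 180, 191), (np.float64(-28.7), 192, 183), (np.float64(-28.6), 180, 186), (np.float64(-28.6), 186, 193), (np.float64(-28.6), 193, 23)]
0.038 [(np.float64(-52.6), 13, 19), (np.float64(52.5), 20, 12)]
```

View pics/w13c.png

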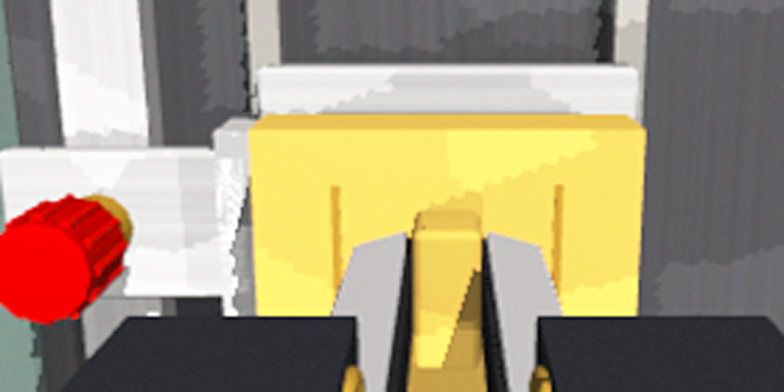

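Emit:
carry_out(
  series=[0,0,0.004,0,0,0,0.0,0,0,0.008,0,0,0,0.0,0,0,0.0095,0,0,0,0.0,0,0,0.0095,0,0,0,0.0],
)

```text
clock: 15.45
ee_pos: [0.6138, 0.1041, 0.0782]
tcp_rot: [-180.0, -0.0, 102.7]
ft_force: [0.0, 0.5, 0.2]
width: 0.143
```

Run:
```python
from n import *
look('w14')
```

```text
{'clock': 15.45, 'ee_pos': [0.6138, 0.1041, 0.0782], 'tcp_rot': [-179.976, -0.0114, 102.6987], 'ft_force': [0.0051, 0.4719, 0.1838], 'width': 0.1434, 'joint_positions': [3.2253, 25.7999, 91.8952, 0.0082, 62.3304, -9.4771]}
knob-derived clock in slide mm 1.267317632462877 0.4053131348085742 r 13.135443687438965
plate z 0.06034244442440982
cover rect ((614.1058349609375, 103.96504974365234), (84.51529693603516, 64.26929473876953), 12.729825019836426) slide sx range -0.041417374974778216 0.04308997007674314 sy -0.03164032524810202 0.032636866260329446
```

Emit:
carry_out(
  series=[0,0,0.0015,0,0,0,0.0,0,0,0.003,0,0,0,0.0,0,0,0.0038,0,0,0,0.0,0,0,0.0038,0,0,0,0.0],
)

```text
clock: 16.0
ee_pos: [0.6142, 0.1041, 0.0752]
tcp_rot: [180.0, 0.0, 102.7]
ft_force: [-0.8, 0.5, 3.5]
width: 0.147
```

Run:
```python
from n import *
look('w15')
```

```text
{'clock': 16.0, 'ee_pos': [0.6142, 0.1041, 0.0752], 'tcp_rot': [179.9602, 0.0042, 102.698], 'ft_force': [-0.7862, 0.5432, 3.4977], 'width': 0.1468, 'joint_positions': [3.2224, 25.958, 92.1119, 0.0027, 61.8902, -9.4769]}
knob-derived clock in slide mm 1.6008238871830542 0.23811657087467533 r 12.935019493103027
clk sy max [0.0321629 0.0321629 0.0321629]
plate z 0.05737378967485524
cover rect ((614.4991455078125, 103.90895080566406), (84.29256439208984, 64.33966827392578), 12.763456344604492) slide sx range -0.040945894830991446 0.04335427077223996 sy -0.03181657046436252 0.03251878704906831
```

Emit:
carry_out(
  series=[0,0,-0.001,0,0,0,0.035,0,0,-0.001,0,0,0,0.035,0,0,-0.001,0,0,0,0.035,0,0,-0.03,0,0,0,0.035,0,0,-0.06,0,0,0,0.02,0,0,-0.06,0,0,0,0.0,0,0,-0.06,0,0,0,0.0,0,0,-0.06,0,0,0,0.0],
)

```text
clock: 17.05
ee_pos: [0.6129, 0.1041, 0.1331]
tcp_rot: [-179.8, -0.0, 102.7]
ft_force: [-0.5, -0.2, 0.2]
width: 0.006
```

Run:
```python
from n import *
p,W,sx,sy,yel=look('w16')
shot('scene','s16')
im=cv2.imread('pics/s16.png')[100:260,220:400]; cv2.imwrite('pics/s16c.png',cv2.resize(im,None,fx=3.5,fy=3.5,interpolation=cv2.INTER_CUBIC))
```

```text
{'clock': 17.05, 'ee_pos': [0.6129, 0.1041, 0.1331], 'tcp_rot': [-179.8376, -0.0315, 102.6976], 'ft_force': [-0.5462, -0.1867, 0.1681], 'width': 0.0065, 'joint_positions': [3.223, 23.0963, 87.7992, 0.0046, 69.2699, -9.4763]}
knob-derived clock in slide mm 1.4945470509669434 0.26458164628716674 r 13.040962219238281
clk sy max [0.00635551 0.00635551 0.00635551]
plate z 0.057679562715072435
cover rect ((614.4794311523438, 103.7142333984375), (83.90861511230469, 64.34322357177734), 12.796173095703125) slide sx range -0.040799433367382794 0.0430782630039041 sy -0.03202567166170256 0.03235665292004987
```

View pics/w16.png

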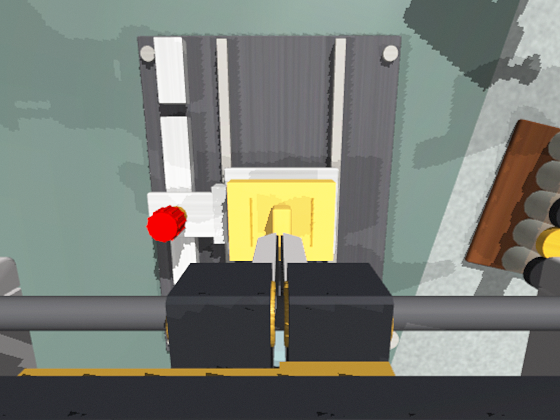

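View pics/s16c.png

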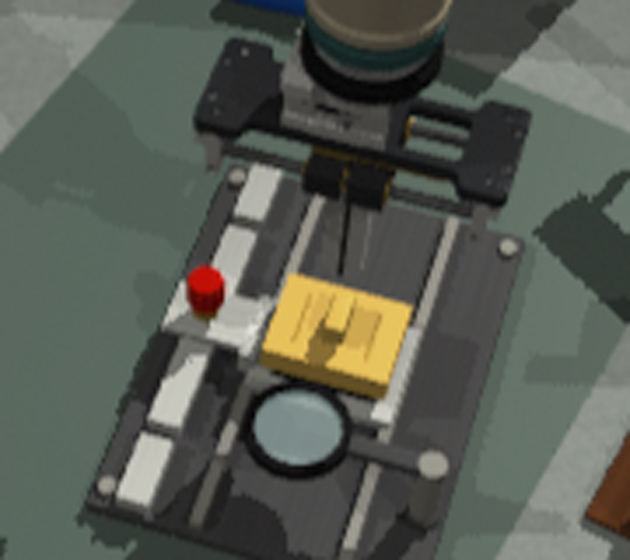

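Emit:
carry_out(
  series=[0.021,0.0315,0.03,0,0,0,0.0,0.021,0.0315,0.055,0,0,0,0.0,0.021,0.0315,0.062,0,0,0,0.0,0.021,0.0315,0.065,0,0,0,0.0,0.021,0.0315,0.068,0,0,0,0.0,0.021,0.0315,0.071,0,0,0,0.0,0.021,0.0315,0.074,0,0,0,0.0,0.021,0.0315,0.075,0,0,0,0.0,0.021,0.0315,0.075,0,0,0,0.0],
)

```text
clock: 18.27
ee_pos: [0.64, 0.1314, 0.0606]
tcp_rot: [180.0, 0.0, 102.7]
ft_force: [-0.8, -1.3, 6.2]
width: 0.005
```

```bash
cat > c.py <<'E'
from n import *
def corners(fn,cam='wrist',c=(.61445,.10375)):
    p=shot(cam,fn); W=cloud(p); I=p['img'].astype(int)
    a=np.radians(12.75); ex=np.array([np.cos(a),np.sin(a)]);ey=np.array([-ex[1],ex[0]])
    d=W[...,:2]-np.array(c); sx=d@ex; sy=d@ey
    yel=(I[...,0]>1.5*I[...,2])&(I[...,1]>1.3*I[...,2])
    for n,u,v in (('+x+y',.03,.022),('+x-y',.03,-.022),('-x+y',-.03,.022),('-x-y',-.03,-.022)):
        k=yel&(abs(sx-u)<.008)&(abs(sy-v)<.006)&(W[...,2]>.03)&(W[...,2]<.075)
        print(cam,n,k.sum(),np.round(np.median(W[...,2][k])*1000,1) if k.sum() else None, end='; ')
    print()
E
python3 - <<'E'
from c import *
st(); corners('w17'); corners('s17','scene')
E
```

```text
{'clock': 18.275, 'ee_pos': [0.64, 0.1314, 0.0606], 'tcp_rot': [179.9771, 0.0147, 102.7021], 'ft_force': [-0.7777, -1.2527, 6.2426], 'width': 0.0052, 'joint_positions': [5.5081, 29.0339, 88.8622, -0.0133, 62.0794, -7.1878]}
wrist +x+y 0 None; wrist +x-y 0 None; wrist -x+y 572 56.9; wrist -x-y 11 58.7; 
scene +x+y 1 39.3; scene +x-y 30 45.3; scene -x+y 26 56.0; scene -x-y 36 55.6;
```

View pics/w17.png

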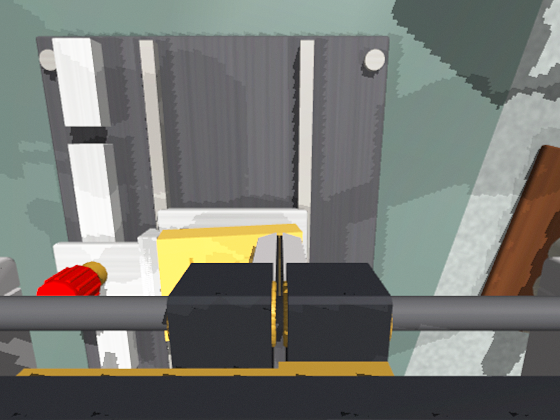

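Emit:
carry_out(
  series=[0,0,0.0015,0,0,0,0.0,0,0,0.0015,0,0,0,0.0,0,0,-0.03,0,0,0,0.0,-0.044,0,-0.03,0,0,0,0.0,-0.044,0,-0.015,0,0,0,0.0,-0.044,0,-0.009,0,0,0,0.0,-0.044,0,-0.004,0,0,0,0.0,-0.044,0,-0.001,0,0,0,0.0,-0.044,0,0.001,0,0,0,0.0,-0.044,0,0.0015,0,0,0,0.0,-0.044,0,0.0015,0,0,0,0.0],
)

```text
clock: 19.75
ee_pos: [0.6492, 0.0893, 0.0605]
tcp_rot: [180.0, -0.0, 102.8]
ft_force: [-3.4, 0.8, 11.7]
width: 0.01
```

Run:
```python
from c import *
st(); corners('w18'); corners('s18','scene')
```

```text
{'clock': 19.75, 'ee_pos': [0.6492, 0.0893, 0.0605], 'tcp_rot': [179.9912, -0.0097, 102.7512], 'ft_force': [-3.4426, 0.7599, 11.7117], 'width': 0.0095, 'joint_positions': [1.7475, 29.1952, 88.5842, 0.0127, 62.2138, -11.0097]}
wrist +x+y 582 46.6; wrist +x-y 0 None; wrist -x+y 696 57.0; wrist -x-y 580 56.7; 
scene +x+y 0 None; scene +x-y 1 44.8; scene -x+y 13 55.1; scene -x-y 36 55.1;
```

Emit:
carry_out(
  series=[0,0,-0.04,0,0,0,0.0,0,-0.03,-0.04,0,0,0,0.0,0,-0.06,-0.04,0,0,0,0.0,0,-0.06,-0.017,0,0,0,0.0,0,-0.06,-0.012,0,0,0,0.0,0,-0.06,-0.009,0,0,0,0.0,0,-0.06,-0.006,0,0,0,0.0,0,-0.06,-0.003,0,0,0,0.0,0,-0.06,-0.001,0,0,0,0.0,0,-0.06,0,0,0,0,0.0,0,-0.06,0,0,0,0,0.0],
)

```text
clock: 21.22
ee_pos: [0.5919, 0.0757, 0.0601]
tcp_rot: [179.9, 0.0, 102.7]
ft_force: [-2.2, 0.5, 11.6]
width: 0.005
```

Run:
```python
from c import *
st(); corners('w19'); corners('s19','scene')
```

```text
{'clock': 21.225, 'ee_pos': [0.5919, 0.0757, 0.0601], 'tcp_rot': [179.9003, 0.0054, 102.7117], 'ft_force': [-2.2181, 0.4749, 11.6279], 'width': 0.0048, 'joint_positions': [0.6015, 24.8532, 96.6773, 0.0184, 58.3708, -12.1198]}
wrist +x+y 584 46.1; wrist +x-y 497 46.1; wrist -x+y 589 46.1; wrist -x-y 0 None; 
scene +x+y 19 45.0; scene +x-y 31 45.3; scene -x+y 0 None; scene -x-y 0 None;
```

Emit:
carry_out(
  series=[0,0,-0.03,0,0,0,0.0,0.044,0,-0.03,0,0,0,0.0,0.044,0,-0.006,0,0,0,0.0,0.044,0,-0.002,0,0,0,0.0,0.044,0,0,0,0,0,0.0,0.044,0,0,0,0,0,0.0,0.044,0,0,0,0,0,0.0],
)

```text
clock: 22.2
ee_pos: [0.5806, 0.1186, 0.0602]
tcp_rot: [-179.9, -0.1, 102.7]
ft_force: [-5.5, 0.8, 12.7]
width: 0.004
```

Emit:
carry_out(
  series=[0,0,-0.04,0,0,0,0.0,0,0.03,-0.04,0,0,0,0.0,0,0.06,-0.04,0,0,0,0.0,0,0.06,-0.006,0,0,0,0.0,0,0.06,-0.001,0,0,0,0.0,0,0.06,0.0005,0,0,0,0.0,0,0.06,0.0005,0,0,0,0.0,0,0.06,0.0005,0,0,0,0.0],
)

```text
clock: 23.2
ee_pos: [0.6417, 0.1314, 0.0602]
tcp_rot: [179.8, 0.0, 102.7]
ft_force: [-0.4, 0.4, 8.8]
width: 0.008
```

Emit:
carry_out(
  series=[0,0,-0.05,0,0,0,0.0,-0.03,-0.03,-0.1,0,0,0,0.0,-0.05,-0.03,-0.15,0,0,0,0.0,-0.1,-0.03,-0.17,0,0,0,0.0,-0.1,-0.03,-0.17,0,0,0,0.0,-0.1,-0.03,-0.17,0,0,0,0.0],
)

```text
clock: 23.95
ee_pos: [0.632, 0.0275, 0.227]
tcp_rot: [-179.9, -0.1, 102.6]
ft_force: [-0.3, 0.2, -0.3]
width: 0.002
```

Run:
```python
from c import *
st(); corners('w20'); corners('s20','scene'); corners('t20','top'); look('w21')
```

```text
{'clock': 23.95, 'ee_pos': [0.632, 0.0275, 0.227], 'tcp_rot': [-179.8994, -0.0855, 102.6499], 'ft_force': [-0.27, 0.2487, -0.2759], 'width': 0.0021, 'joint_positions': [-3.8354, 20.6607, 77.9403, 0.054, 81.5197, -16.4934]}
wrist +x+y 180 45.9; wrist +x-y 178 46.0; wrist -x+y 181 45.9; wrist -x-y 180 46.1; 
scene +x+y 33 45.1; scene +x-y 32 44.9; scene -x+y 26 45.2; scene -x-y 34 44.9; 
top +x+y 1 40.5; top +x-y 21 45.8; top -x+y 0 None; top -x-y 0 None; 
{'clock': 24.1, 'ee_pos': [0.6319, 0.0285, 0.2264], 'tcp_rot': [-179.8594, -0.073, 102.7623], 'ft_force': [0.6283, -0.4177, 0.5307], 'width': 0.004, 'joint_positions': [-3.7378, 20.69, 77.969, 0.0304, 81.4965, -16.5047]}
knob-derived clock in slide mm 1.3203654600566637 -0.770683793232094 r 12.991995811462402
plate z 0.3358895219180112
cover rect ((611.8889770507812, 50.29365539550781), (76.93122100830078, 16.71029281616211), 14.609930038452148) slide sx range -0.05144356724392293 0.02522181000121932 sy -0.05950445315178739 -0.04256994238367055
```

View pics/w20.png

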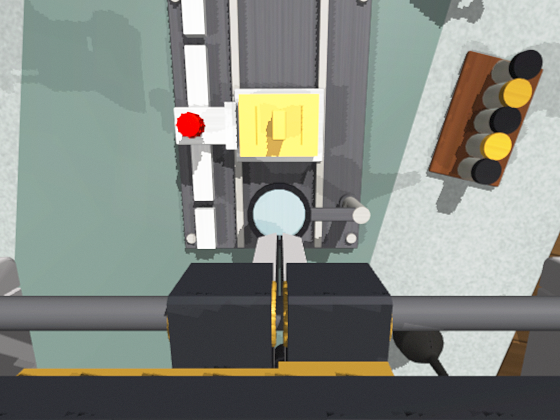

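View pics/s20.png

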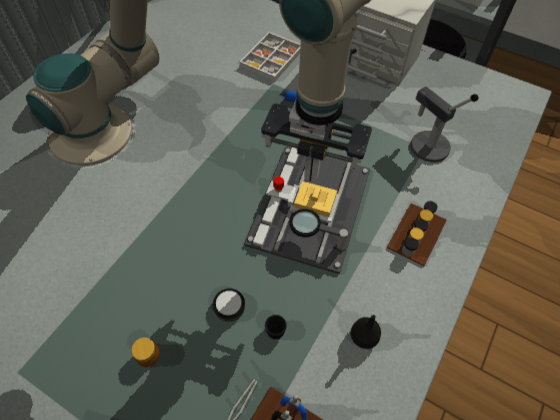

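Run:
```python
from m import *
p,W=meas('w22')
I=p['img'].astype(int)
red=(I[...,0]>1.8*I[...,1])&(I[...,0]>1.8*I[...,2])&(I[...,0]>60)&(abs(W[...,0]-.527)<.05)&(abs(W[...,1]-.08)<.05)&(W[...,2]>.04)
z=np.percentile(W[red][:,2],95); print(z)
if z<.0725: print(arm.finish_job())
```

```text
red 557 [0.06974777 0.0710368 ] ((527.1923217773438, 82.89601135253906), 13.040695190429688)
clock 2241 ((614.7603149414062, 102.30699157714844), (84.19143676757812, 63.95162582397461), 12.781315803527832) [0.04450028 0.04550254 0.04595063]
0.07103679568129309
the job is handed in; nothing more can be done
None
```

I carried out both parts in the order asked, and the job is handed in. It gave no verdict. It took about 24 s of the 72 s allowed.

- **Carriage:** I pulled the red knob up about 13 mm, slid the carriage one notch to the left (91 mm by the arm's reading, notch at 90 mm) and let go. The knob's top measured 71 mm before the move and again in the last picture, so the pin is fully down.
- **Cover:** I laid the yellow cover on the clock and pressed all four corners until the arm read 9–13 N. The last corner (–x, +y) read 12.7 N, just over the 6–12 N given. The final wrist picture puts the corners at 45.9–46.1 mm above the bench, against 46 mm for fully home.
- **Bystanders:** I didn't aim at or touch the other things. In the last scene picture they look to be where they were, but I did not measure them again. The arm was clear of everything at hand-in.

**Checks that disagreed:**
- The scene camera read the corners about 1 mm lower than the wrist camera, at 44.9–45.2 mm.
- The top camera saw only one corner properly, at 45.8 mm, so it adds little.
- The final cover position along the slide came out about 1.5 mm off the earlier reading. That fits the carriage's 1.5 mm of play plus camera error.

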